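# Swap the bottles and the seasoning between the sink caddy and the condiment tray

## Task

The bottles and the seasoning have been put away in each other's holders: swap them over. The pump bottle belongs in the white sink caddy in the bay next to its round brush cup, with the screw-cap bottle in the caddy's other large bay; the pepper mill belongs in the wooden tray in the bay next to its steel carrying grip, with the spice jar in the tray's other large bay. Every large bay is taken at the start, so rest things on the empty cork coaster or a clear bit of worktop on the way; knock nothing over and leave all four standing upright on the floors of their bays, let go.

Things in the scene. Friction and masses are not known exactly. Their poses are not given: they have to be found in the camera images.
- pump_bottle: White soap bottle with dark pump, 58 mm across, 157 mm high, 0.22 kg. Origin: centre of underside; z up. Body straight to 94 mm, shoulder narrows to the neck: 28 mm across, 118 to 134 mm high, good to grip. Spout: bar at 148 to 157 mm, x +-7 mm, y -30 to +8 mm, so grip across x. Starts in either large tray bay; its y axis within 0.3 rad of the tray's x axis, reversed (-x).
- cap_bottle: White bottle with plain white screw cap, no pump, 58 mm across, 170 mm high, 0.22 kg. Origin: centre of underside; z up. The cap is a cylinder 28 mm across from 150 to 170 mm height, good to grip; the shoulder is below it. Starts in the other large tray bay, any yaw.
- mill: Pepper mill, plain pale grey cylinder 55 mm across, 227 mm high, the tallest thing, 0.42 kg; its cap (from 174 mm up) does not turn. Origin: centre of underside; z up. Starts in either large bay of the caddy.
- spice_jar: Spice jar with a dark lid, 41 mm across, 105 mm high, 0.11 kg. Origin: centre of underside; z up. Starts in the other large bay of the caddy.
- caddy: White ceramic sink caddy, fixed. Origin: centre of underside; x along, y across. 212 x 86 mm, walls 6 mm thick, 22 mm high. Two large bays, 74 x 74 mm inside, centred at x = +63 and -63 mm, floor at z = 6 mm; a slot between them holds a fixed pink clothes peg. Open round brush cup, 50 mm across, 50 mm high, at its +x end (centre x = +130 mm), so the bay by the cup is at x = +63 mm.
- tray: Dark wooden condiment tray, fixed. Origin: centre of underside; x along, y across. 212 x 86 mm, walls 6 mm thick, 22 mm high. Two large bays, 74 x 74 mm inside, centred at x = +63 and -63 mm, floor at z = 6 mm; a slot between them holds a fixed tea light. A steel carrying grip, 35 mm high, stands out 27 mm from its +x end, so the bay next to the grip is at x = +63 mm.
- resting_coaster: Empty round cork coaster, 88 mm across, 8 mm thick, fixed to the worktop between the two holders: a clear spot to rest one thing on. Origin: centre of underside; top at z = 8 mm. The middle of the worktop nearby is bare too.
There are look-alikes about, which are no part of the job. Leave any purple look-alike of the mill alone.

How it is judged:
At the end, for the whole second after the job is handed in: Pump bottle in the caddy bay by the brush cup, screw-cap bottle in its other large bay; mill in the tray bay by the steel grip, spice jar in its other large bay: each within 18 mm of the bay centre along and across, within 5 mm of the bay floor, upright within 0.1 rad, at rest (x of pump_bottle in the frame of caddy between 0.045 and 0.081 m and y of pump_bottle in the frame of caddy between -0.018 and 0.018 m and z of pump_bottle in the frame of caddy between 0.001 and 0.011 m and angle between each of pump_bottle, cap_bottle, mill, spice_jar's own z axis and vertical below 0.1 rad and linear speed of each of pump_bottle, cap_bottle, mill, spice_jar below 0.02 m/s and angular speed of each of pump_bottle, cap_bottle, mill, spice_jar below 0.2 rad/s and x of cap_bottle in the frame of caddy between -0.081 and -0.045 m and y of cap_bottle in the frame of caddy between -0.018 and 0.018 m and z of cap_bottle in the frame of caddy between 0.001 and 0.011 m and x of mill in the frame of tray between 0.045 and 0.081 m and y of mill in the frame of tray between -0.018 and 0.018 m and z of mill in the frame of tray between 0.001 and 0.011 m and x of spice_jar in the frame of tray between -0.081 and -0.045 m and y of spice_jar in the frame of tray between -0.018 and 0.018 m and z of spice_jar in the frame of tray between 0.001 and 0.011 m); the robot touches nothing.
It fails at once if one of the four things is knocked over (tilted by more than 0.8 rad) (angle between any of pump_bottle, cap_bottle, mill, spice_jar's own z axis and vertical above 0.8 rad).
It also fails if it takes over 144 s, if anything falls off the work surface, if the arm or the gripper's body presses on something with over 40 N, if the wrist force passes 120 N, or if a joint passes its speed limit or range.

## Robot

A 7-joint arm with a two-finger parallel gripper is mounted at the origin on a cart in front of the work surface, level with it; the furniture and walls round the work are solid. World frame = base frame: x ahead of the robot, y to its left, z up, the work surface at z = 0. Lengths are in m, angles in rad, forces in N, time in s.
With the tool pointing down it reaches from about 0.425 to 0.875 m from the base axis. Payload 4.7 kg.
Tool frame: the origin (TCP) lies at the centre of the arm's flange, where the gripper is bolted on; the fingertips stand 182 mm ahead of it and the grasp point (between the pads) lies 164 mm ahead of it (ctrl.tcp_to_grasp is the distance from the TCP to the grasp point, in m); z points along the fingers, y is the line along which they close (so a half turn about z gives the same grasp; the last joint's range is limited). The gripper opens to 87 mm and grips with 3 to 60 N. Pads are 19 mm wide; open, the fingers measure 117 mm over their backs; the gripper's body (75 mm by 190 mm) begins 51 mm behind the grasp point.
Start: joints at [1.12, 0.321, -0.07, 1.45, 0.023, 1.371, -0.057], TCP at [0.291, -0.581, 0.405] pointing down, gripper open.
Joint ranges: [-2.86, 2.86], [-0.3, 2.09], [-1.38, 1.24], [0.06, 2.45], [-1.56, 4.7], [0.09, 2.05], [-2.69, 2.69]. Speed limits (rad/s): [2.57, 2.57, 3.14, 3.14, 3.14, 3.14, 3.14].

## Interface

Orientations are given as a unit quaternion [w, x, y, z].
In Python, from workcell import readout, optics, job, ctrl gives the robot as it stands.
- The arm moves only by the tool arm_command, never from a script. Its argument "moves" is a list of rows, each a list of 7 numbers: the shift along the tool's x, y, z in m, then the turn, a rotation vector about the tool's x, y, z in degrees, then the opening, from 0 (shut) to 1 (fully open). A call has exactly 5 rows; each row shifts and turns the commanded pose from where the row before left it, along the tool's axes as they then stand; what a row does not reach is not made up. A row lasts 1/12 s, in which the tool goes at most 41.7 mm and 7.16 degrees, less where a joint would pass 70% of its speed; a pose out of reach is approached as far as the arm can. A call is refused whole if a number of a shift passes 0.0417 or a number of a turn 7.16, either way. A call with a gripper value outside its range is refused whole. The fingers move at their own pace and stop on an object; "squeeze" is the grip in N (left out, the last holds). Time passes only in rows, so rows that do not move let the fingers close, or fill a call up. It gives the time, the measured TCP pose, the force, the opening and the grip force at its end, in the units of the state.
- readout.sense(): the state, without advancing time (a new reading comes with each control period).
- optics.camera(name): name is "scene" or "top" or "wrist"; returns (picture, depth): 384x512x3 uint8, red, green, blue; 384x512 float32, m along the optical axis (not along the pixel's ray), 0 where there is no reading.
- optics.calibration(name): a dict with "mtx" (3x3 intrinsics, pixels), "k1" (the pictures are not rectified: a ray, as slopes to the right and down, at radius r is drawn at 1 + k1 r^2 times it, then the intrinsics apply), "world_from_camera" (4x4, takes a point from camera to world coordinates). Camera axes: x right, y down, z forward; pixel columns grow to the right and rows downward; lengths in m; the calibration is good to about 2 mm. A picture is of the moment at which its call begins: read the wrist's pose just before it. calibration takes no time and is no camera call; for the wrist camera it gives the pose at the moment of the call.
- job.close_job(): hands the job in; it is judged then, once.
The state is a dict: "time_s": time; "q": joint angles; "dq": joint speeds; "joint_efforts": joint torques, N m; "position": TCP position; "ee_rot": TCP orientation; "ft_force": force on the tool from outside, world axes, zero at the start; "ft_torque": the same for the moment, N m; "finger_gap": opening from 0.0 (shut) to 1.0 (fully open); "grip_force": force on a finger pad.
Only numpy, scipy, OpenCV 4.12 (cv2) and the standard library are available. Lean on these libraries where they do the work, as an engineer would, in place of code of your own. Each camera call takes 0.05 s, during which the arm holds its last target. There are 200 camera calls.

## Working session

There is one attempt and no reset: what is moved stays moved. The work goes in short steps, Python scripts to look and compute and a tool call to move; the robot and the scene stay as the last step left them, time stands still between calls to the robot, and variables do not carry over. Pictures are saved under pics/ and viewed, at most 14 in all, crops included, and the job is handed in when it is done.

Besides the shell and the picture viewer there is one more tool, called after "Emit:" as name([rows], argument=value, ...), one row to a line, values as JSON. arm_command: Moves the arm, as the interface text tells. Its arguments: {"type":"object","properties":{"moves":{"type":"array","items":{"type":"array","items":{"type":"number"}}},"squeeze":{"type":"number"}},"required":["moves"]}

```bash
ls; mkdir -p pics; cat > h.py <<'E'
import numpy as np, cv2
from workcell import readout, optics, job, ctrl
def rays(name,uv):
    c=optics.calibration(name);K=np.array(c["mtx"]);T=np.array(c["world_from_camera"])
    uv=np.atleast_2d(np.array(uv,float))
    d=np.c_[(uv[:,0]-K[0,2])/K[0,0],(uv[:,1]-K[1,2])/K[1,1]]
    s=d.copy()
    for _ in range(10): s=d/(1+c["k1"]*(s**2).sum(1,keepdims=True))
    return T[:3,3],np.c_[s,np.ones(len(s))]@T[:3,:3].T
def plane(name,uv,z):
    o,r=rays(name,uv); return o+r*((z-o[2])/r[:,2])[:,None]
def cloud(name,D):
    v,u=np.mgrid[:D.shape[0],:D.shape[1]]
    o,r=rays(name,np.c_[u.ravel(),v.ravel()])
    P=(o+r*D.ravel()[:,None]).reshape(*D.shape,3); P[D<=0]=np.nan
    return P
E
python3 - <<'E'
from h import *
print(readout.sense())
for n in("scene","top"):
    p,d=optics.camera(n); np.savez(n,p=p,d=d)
    cv2.imwrite(f"pics/{n}0.png",cv2.resize(p[...,::-1],(800,600)))
    print(n,np.round(optics.calibration(n)["world_from_camera"],3))
E
```

```text
pics
{'time_s': 0.0, 'q': array([ 1.12014545,  0.32184144, -0.07008349,  1.45169713,  0.02261182,
        1.37078171, -0.05690441]), 'dq': array([-1.87972979e-04,  2.74755558e-05,  1.14913564e-03,  7.96009965e-04,
        3.78504173e-04, -4.47539610e-04,  6.50791183e-04]), 'joint_efforts': array([ 7.56492573e-04, -4.91282737e+01, -4.03596517e-01, -3.12526882e+01,
       -6.42141444e-02,  4.38247737e-02,  1.70065991e-04]), 'position': array([ 0.29120603, -0.58088733,  0.40363808]), 'ee_rot': array([-9.29946852e-04,  9.73118438e-01,  2.30303199e-01, -2.76859020e-04]), 'ft_force': array([-1.18165923, -0.11964165, -0.72114282]), 'ft_torque': array([-0.02118528,  0.00920693,  0.03032179]), 'grip_force': 0.0, 'finger_gap': 0.9972833934115554}
scene [[-0.815 -0.367  0.448  0.048]
 [-0.578  0.545 -0.607  0.501]
 [-0.021 -0.754 -0.657  0.666]
 [ 0.     0.     0.     1.   ]]
top [[-0.001 -0.991  0.13   0.39 ]
 [-1.     0.001  0.    -0.073]
 [-0.    -0.13  -0.991  0.906]
 [ 0.     0.     0.     1.   ]]
```

View pics/scene0.png

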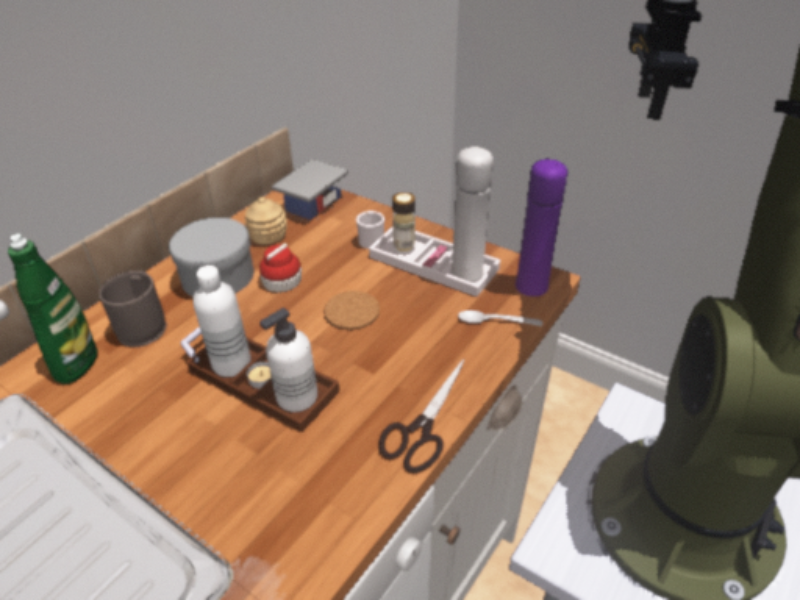

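View pics/top0.png

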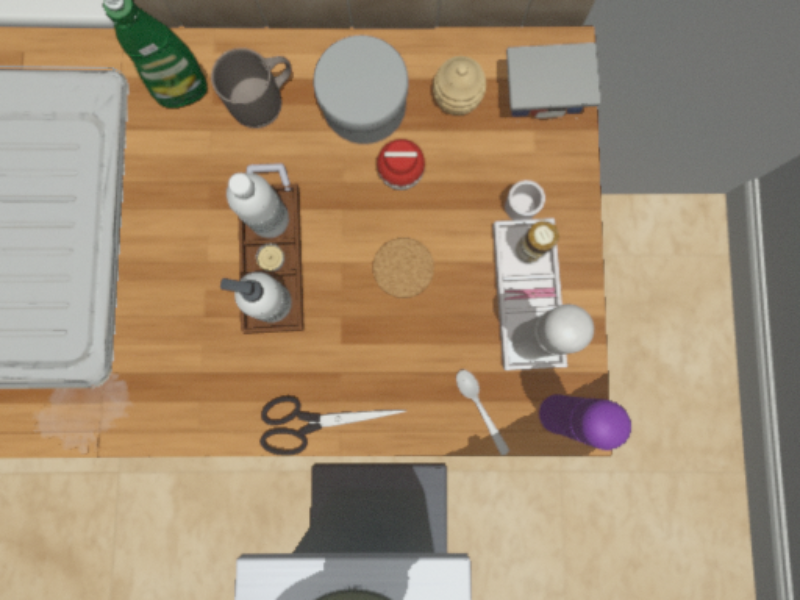

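Top view (800x600 px): the tray is at (270,258) with its grip at the top end (268,175). The screw-cap bottle (240,185) is in the grip bay and the pump bottle (255,290) is in the other. The caddy is at (530,293) with its cup at (525,198). The spice jar (540,237) is in the cup bay and the grey mill (566,328) is in the other. The look-alikes are the purple mill (600,422), the green bottle (160,60) and the mug (250,88). The grey cylinder at (566,328) fits the mill because it is pale grey and stands in the caddy. The coaster is at (403,267).

```bash
cat > m.py <<'E'
from h import *
A={n:np.load(n+".npz") for n in("scene","top")}
C={n:cloud(n,A[n]["d"]) for n in A}
t=C["top"]
def at(u,v): return np.round(t[int(v*.64),int(u*.64)],3)
for k,p in dict(table=(350,350),coaster=(403,267),cap=(240,185),pump=(255,290),jar=(541,237),mill=(568,328),purple=(605,424),cup=(525,185),trayrim=(297,290),spoon=(467,382),red=(400,160),tin=(360,80)).items(): print(k,at(*p))
def top(n,xy,lo,hi,r=.06):
    P=C[n].reshape(-1,3);P=P[np.isfinite(P[:,0])]
    m=(np.hypot(P[:,0]-xy[0],P[:,1]-xy[1])<r)&(P[:,2]>lo)&(P[:,2]<hi)
    Q=P[m].astype(np.float32)
    c,rr=cv2.minEnclosingCircle(Q[:,:2]) if len(Q) else ((0,0),0)
    print(n,lo,hi,len(Q),"circ",np.round(c,4),round(rr,4),"med",np.round(np.median(Q,0),4),"max",Q[:,2].max() if len(Q) else 0)
def rect(n,xy,lo=.016,hi=.028,r=.14):
    P=C[n].reshape(-1,3);P=P[np.isfinite(P[:,0])]
    m=(abs(P[:,0]-xy[0])<r)&(abs(P[:,1]-xy[1])<.075)&(P[:,2]>lo)&(P[:,2]<hi)
    Q=P[m].astype(np.float32); print(n,len(Q),np.round(np.array(cv2.minAreaRect(Q[:,:2])[1]),4),cv2.minAreaRect(Q[:,:2]))
if __name__=="__main__":
  print("tray");[rect(n,(at(270,258)[:2])) for n in C]
  print("caddy");[rect(n,(at(530,293)[:2])) for n in C]
  for nm,p,lo,hi in(("cap",(240,185),.165,.185),("pump",(255,290),.15,.17),("jar",(541,237),.1,.12),("mill",(568,328),.2,.24),("coaster",(403,267),.005,.012),):
    print(nm);[top(n,at(*p)[:2],lo,hi) for n in C]
E
python3 m.py
```

```text
table [ 0.431  0.007 -0.003]
coaster [ 0.552 -0.067  0.009]
cap [0.62  0.126 0.174]
pump [0.499 0.112 0.137]
jar [ 0.571 -0.245  0.113]
mill [ 0.445 -0.245  0.231]
purple [ 0.344 -0.282  0.227]
cup [ 0.66  -0.24   0.046]
trayrim [0.516 0.081 0.021]
spoon [ 0.386 -0.158  0.001]
red [ 0.691 -0.065  0.062]
tin [ 0.796 -0.01   0.083]
trayTraceback (most recent call last):
  File "m.py", line 18, in <module>
    print("tray");[rect(n,(at(270,258)[:2])) for n in C]
                   ~~~~^^^^^^^^^^^^^^^^^^^^^
  File "m.py", line 16, in rect
    Q=P[m].astype(np.float32); print(n,len(Q),np.round(np.array(cv2.minAreaRect(Q[:,:2])[1]),4),cv2.minAreaRect(Q[:,:2]))
                                                                ~~~~~~~~~~~~~~~^^^^^^^^^
cv2.error: OpenCV(4.12.0) /io/opencv/modules/imgproc/src/convhull.cpp:143: error: (-215:Assertion failed) total >= 0 && (depth == CV_32F || depth == CV_32S) in function 'convexHull'
```

```bash
sed -i 's/at(270,258)\[:2\]/(.545,.12)/; s/at(530,293)\[:2\]/(.505,-.24)/' m.py; python3 m.py | tail -n +13
python3 - <<'E'
from h import *
# ray method: image features of rims by pixel, z=22mm; rough corners from 800x600 picture
s=.64
for nm,uv in dict(tray=[(241,331),(303,328),(299,185)],caddy=[(495,222),(556,219),(567,365),(505,369)]).items():
    P=plane("top",np.array(uv)*s,.022);print(nm,np.round(P[:,:2],3),np.round(np.linalg.norm(np.diff(P,axis=0),axis=1),3))
E
```

```text
tray
tray [[0.457 0.157]
 [0.461 0.071]
 [0.667 0.081]] [0.086 0.207]
caddy [[ 0.612 -0.201]
 [ 0.617 -0.288]
 [ 0.409 -0.296]
 [ 0.403 -0.21 ]] [0.087 0.208 0.086]Traceback (most recent call last):
  File "m.py", line 18, in <module>
    print("tray");[rect(n,((.545,.12))) for n in C]
                   ~~~~^^^^^^^^^^^^^^^^
  File "m.py", line 16, in rect
    Q=P[m].astype(np.float32); print(n,len(Q),np.round(np.array(cv2.minAreaRect(Q[:,:2])[1]),4),cv2.minAreaRect(Q[:,:2]))
                                                                ~~~~~~~~~~~~~~~^^^^^^^^^
cv2.error: OpenCV(4.12.0) /io/opencv/modules/imgproc/src/convhull.cpp:143: error: (-215:Assertion failed) total >= 0 && (depth == CV_32F || depth == CV_32S) in function 'convexHull'
```

```bash
sed -i 's/Q=P\[m\].astype(np.float32); print/Q=P[m].astype(np.float32); R=np.ascontiguousarray(Q[:,:2]); print/; s/minAreaRect(Q\[:,:2\])/minAreaRect(R)/g; s/minEnclosingCircle(Q\[:,:2\])/minEnclosingCircle(np.ascontiguousarray(Q[:,:2]))/; s/(.545,.12)/(.562,.119)/; s/(.505,-.24)/(.51,-.249)/' m.py; python3 m.py | tail -n +13
```

```text
tray
scene 995 [0.2321 0.0883] ((0.5720948576927185, 0.12315364927053452), (0.23210646212100983, 0.0883372575044632), 2.906301975250244)
top 876 [0.2294 0.0859] ((0.5714796185493469, 0.12239409983158112), (0.22940044105052948, 0.08588388562202454), 2.845327854156494)
caddy
scene 793 [0.2456 0.0901] ((0.5264965891838074, -0.2463381290435791), (0.2456180900335312, 0.09006069600582123), 3.348978042602539)
top 959 [0.2424 0.0884] ((0.5260498523712158, -0.2466265857219696), (0.2424306422472, 0.08841494470834732), 2.8101155757904053)
cap
scene 0.165 0.185 148 circ [0.6202 0.1254] 0.0141 med [0.6162 0.1277 0.176 ] max 0.17945936
top 0.165 0.185 188 circ [0.62   0.1254] 0.0136 med [0.6188 0.1239 0.1751] max 0.17794614
pump
scene 0.15 0.17 147 circ [0.5002 0.1298] 0.0193 med [0.4979 0.131  0.1624] max 0.1651726
top 0.15 0.17 153 circ [0.5007 0.129 ] 0.0193 med [0.4997 0.129  0.1622] max 0.16502866
jar
scene 0.1 0.12 153 circ [ 0.5717 -0.2493] 0.0228 med [ 0.5688 -0.243   0.1115] max 0.115130596
top 0.1 0.12 340 circ [ 0.5731 -0.2483] 0.0212 med [ 0.5713 -0.248   0.1106] max 0.11426293
mill
scene 0.2 0.24 420 circ [ 0.4429 -0.2455] 0.026 med [ 0.4367 -0.2331  0.2237] max 0.23446377
top 0.2 0.24 861 circ [ 0.4442 -0.2479] 0.0272 med [ 0.4434 -0.2449  0.23  ] max 0.23525694
coaster
scene 0.005 0.012 664 circ [ 0.5508 -0.069 ] 0.0453 med [ 0.5484 -0.0666  0.0087] max 0.011990582
top 0.005 0.012 1109 circ [ 0.5499 -0.0678] 0.0441 med [ 0.5494 -0.0668  0.0077] max 0.011942716
```

```bash
python3 - <<'E'
from m import *
for n in C:
    P=C[n].reshape(-1,3);P=P[np.isfinite(P[:,0])]
    b=(np.hypot(P[:,0]-.50,P[:,1]-.12)<.05)
    Q=P[b&(P[:,2]>.152)&(P[:,2]<.17)].astype(np.float32)
    print(n,"bar",cv2.minAreaRect(np.ascontiguousarray(Q[:,:2])))
    for lo,hi in((.03,.09),(.05,.095)):
        B=P[b&(P[:,2]>lo)&(P[:,2]<hi)]
        r=np.linalg.lstsq(np.c_[2*B[:,:2],np.ones(len(B))],(B[:,:2]**2).sum(1),rcond=None)[0]
        print(" body",len(B),r[:2],np.sqrt(r[2]+r[0]**2+r[1]**2))
    K=P[b&(P[:,2]>.124)&(P[:,2]<.138)]; print(" neck",len(K),K.mean(0),K.min(0),K.max(0))
p=A["top"]["p"]; cv2.imwrite("pics/crop.png",cv2.resize(p[90:230,130:220,::-1],None,fx=4,fy=4,interpolation=3))
s=readout.sense()
for n in["wrist"]:
    p,d=optics.camera(n); cv2.imwrite("pics/w0.png",p[...,::-1]); np.savez(n,p=p,d=d)
    print(np.round(optics.calibration(n)["world_from_camera"],3))
E
```

```text
table [ 0.431  0.007 -0.003]
coaster [ 0.552 -0.067  0.009]
cap [0.62  0.126 0.174]
pump [0.499 0.112 0.137]
jar [ 0.571 -0.245  0.113]
mill [ 0.445 -0.245  0.231]
purple [ 0.344 -0.282  0.227]
cup [ 0.66  -0.24   0.046]
trayrim [0.516 0.081 0.021]
spoon [ 0.386 -0.158  0.001]
red [ 0.691 -0.065  0.062]
tin [ 0.796 -0.01   0.083]
scene bar ((0.5004166960716248, 0.12994760274887085), (0.03777109831571579, 0.01549262274056673), 78.22114562988281)
 body 572 [0.49909734 0.11848503] 0.028712524154815806
 body 439 [0.49918785 0.11840867] 0.02870644565591498
 neck 114 [0.49401793 0.12326455 0.13314547] [0.48418253 0.10625331 0.1241197 ] [0.51175627 0.13210408 0.13799602]
top bar ((0.5002015233039856, 0.12932425737380981), (0.0373956635594368, 0.013989707455039024), 80.08207702636719)
 body 161 [0.49836585 0.11929066] 0.0285804004161447
 body 131 [0.49837358 0.11928935] 0.02852819898539827
 neck 98 [0.49596131 0.11471662 0.13473159] [0.48466719 0.10571045 0.12401533] [0.51115119 0.1299682  0.13790604]
[[ 0.448 -0.856 -0.258  0.362]
 [-0.894 -0.43  -0.127 -0.544]
 [-0.002  0.287 -0.958  0.384]
 [ 0.     0.     0.     1.   ]]
```

View pics/crop.png

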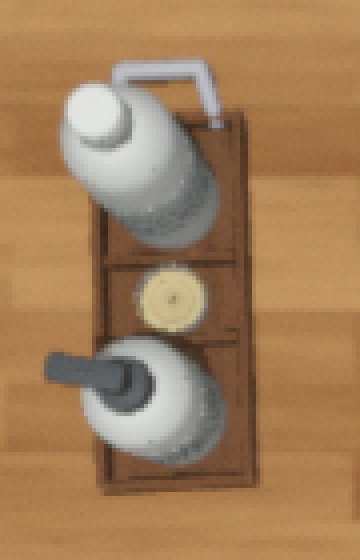

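View pics/w0.png

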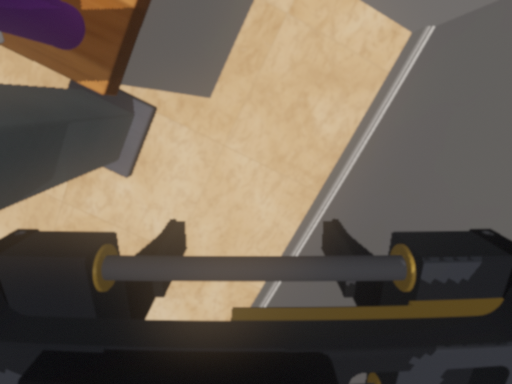

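The crop confirms the targets. The plain white cap at crop (98,110) sits in the grip bay. The pump at (125,380) has its spout pointing toward +y, so I'll grip it along about world x. The wrist view shows the fingers and the long gripper body along the tool's y axis.

Order: mill to the worktop at (.45,-.04), screw-cap bottle to the caddy, jar to the coaster, pump bottle to the caddy, jar to the tray, mill to the tray.

Emit:
arm_command([
  [0,0,-0.01,0,0,6.65,1],
  [0,0,-0.01,0,0,6.65,1],
  [0,0,-0.01,0,0,6.65,1],
  [0,0,-0.01,0,0,6.65,1],
  [0,0,-0.01,0,0,0,1],
], squeeze=20)

```text
time_s: 0.57
position: [0.2913, -0.581, 0.4549]
ee_rot: [-0.0, 1.0, -0.001, -0.0]
ft_force: [0.1, -0.1, -0.2]
finger_gap: 1.002
grip_force: 0.0
```

Emit:
arm_command([
  [0.015,-0.033,0,0,0,0,1],
  [0.015,-0.033,0,0,0,0,1],
  [0.015,-0.033,0,0,0,0,1],
  [0.015,-0.033,0,0,0,0,1],
  [0.015,-0.033,0,0,0,0,1],
])

```text
time_s: 0.98
position: [0.3667, -0.4143, 0.4548]
ee_rot: [0.0, 1.0, 0.002, -0.0]
ft_force: [0.7, -0.2, 0.2]
finger_gap: 0.999
grip_force: 0.0
```

Emit:
arm_command([
  [0.015,-0.033,0,0,0,0,1],
  [0.015,-0.033,0,0,0,0,1],
  [0.015,-0.033,0,0,0,0,1],
  [0.015,-0.033,0,0,0,0,1],
  [0,0,0,0,0,0,1],
])

```text
time_s: 1.4
position: [0.4299, -0.276, 0.4553]
ee_rot: [-0.001, 1.0, 0.008, 0.001]
ft_force: [0.7, 0.5, -0.4]
finger_gap: 1.0
grip_force: 0.0
```

Emit:
arm_command([
  [0.008,-0.015,0,0,0,0,1],
  [0.008,-0.015,0,0,0,0,1],
  [0,0,0,0,0,0,1],
  [0,0,0,0,0,0,1],
  [0,0,0,0,0,0,1],
])

```text
time_s: 1.82
position: [0.4417, -0.2549, 0.4547]
ee_rot: [0.0, 1.0, 0.001, -0.0]
ft_force: [-0.6, 0.1, 0.4]
finger_gap: 0.995
grip_force: 0.0
```

```bash
cat > st.py <<'E'
from h import *
s=readout.sense(); print(s["time_s"],np.round(s["position"],4),np.round(s["ee_rot"],4),np.round(s["q"],2),np.round(s["finger_gap"],3),round(s["grip_force"],1))
E
python3 st.py
```

```text
1.8167 [ 0.4417 -0.2549  0.4547] [ 3.e-04  1.e+00  5.e-04 -3.e-04] [ 0.74  0.01 -0.27  1.71  0.    1.42 -1.1 ] 0.995 0.0
```

Emit:
arm_command([
  [0.0025,-0.007,0,0,0,0,1],
  [0,0,0.025,0,0,0,1],
  [0,0,0.025,0,0,0,1],
  [0,0,0.025,0,0,0,1],
  [0,0,0.015,0,0,0,1],
])

```text
time_s: 2.23
position: [0.4436, -0.2472, 0.3621]
ee_rot: [-0.001, 1.0, -0.0, -0.001]
ft_force: [-0.4, 0.7, 0.5]
finger_gap: 0.999
grip_force: 0.0
```

Emit:
arm_command([
  [0,0,0,0,0,0,1],
  [0,0,0,0,0,0,0.5],
  [0,0,0,0,0,0,0.5],
  [0,0,0,0,0,0,0.5],
  [0,0,0,0,0,0,0.5],
], squeeze=25)

```text
time_s: 2.65
position: [0.445, -0.2472, 0.3662]
ee_rot: [0.001, 1.0, 0.0, 0.001]
ft_force: [1.0, 0.5, -0.4]
finger_gap: 0.78
grip_force: 0.0
```

Emit:
arm_command([
  [0,0,0,0,0,0,0.4],
  [0,0,0,0,0,0,0.4],
  [0,0,0,0,0,0,0.4],
  [0,0,0,0,0,0,0.4],
  [0,0,0,0,0,0,0.4],
])

```text
time_s: 3.07
position: [0.4448, -0.2473, 0.3654]
ee_rot: [0.001, 1.0, 0.0, 0.001]
ft_force: [-0.2, -1.9, 3.9]
finger_gap: 0.608
grip_force: 25.0
```

Emit:
arm_command([
  [0,0,-0.006,0,0,0,0.4],
  [0,0,-0.012,0,0,0,0.4],
  [0,0,-0.016,0,0,0,0.4],
  [0,0,-0.01,0,0,0,0.4],
  [0,0,-0.006,0,0,0,0.4],
])

```text
time_s: 3.48
position: [0.4449, -0.2468, 0.4163]
ee_rot: [0.0, 1.0, 0.0, 0.001]
ft_force: [0.1, -0.3, -5.2]
finger_gap: 0.605
grip_force: 24.9
```

Emit:
arm_command([
  [0,-0.01,0,0,0,0,0.4],
  [0.001,-0.018,0,0,0,0,0.4],
  [0.001,-0.025,0,0,0,0,0.4],
  [0.001,-0.025,0,0,0,0,0.4],
  [0.001,-0.025,0,0,0,0,0.4],
])

```text
time_s: 3.9
position: [0.4481, -0.142, 0.4138]
ee_rot: [-0.001, 1.0, 0.0, -0.001]
ft_force: [0.4, 0.6, -4.4]
finger_gap: 0.604
grip_force: 24.9
```

Emit:
arm_command([
  [0,-0.025,0,0,0,0,0.4],
  [0.001,-0.025,0,0,0,0,0.4],
  [0,-0.025,0,0,0,0,0.4],
  [0,-0.018,0,0,0,0,0.4],
  [0,-0.011,0,0,0,0,0.4],
])

```text
time_s: 4.32
position: [0.4489, -0.0364, 0.414]
ee_rot: [-0.0, 1.0, 0.002, -0.001]
ft_force: [0.2, 0.3, -4.1]
finger_gap: 0.608
grip_force: 24.9
```

Emit:
arm_command([
  [0,0,0.0,0,0,0,0.4],
  [0,0,0.01,0,0,0,0.4],
  [0,0,0.015,0,0,0,0.4],
  [0,0,0.015,0,0,0,0.4],
  [0,0,0.008,0,0,0,0.4],
])

```text
time_s: 4.73
position: [0.4486, -0.0417, 0.364]
ee_rot: [0.0, 1.0, -0.001, -0.002]
ft_force: [-1.1, 0.9, -4.6]
finger_gap: 0.61
grip_force: 25.0
```

Emit:
arm_command([
  [0,0,0,0,0,0,0.4],
  [0,0,0.002,0,0,0,0.4],
  [0,0,0.001,0,0,0,0.4],
  [0,0,0.001,0,0,0,0.4],
  [0,0,0,0,0,0,0.4],
])

```text
time_s: 5.15
position: [0.4497, -0.0401, 0.3632]
ee_rot: [0.0, 1.0, 0.0, 0.0]
ft_force: [-0.2, 0.3, -5.2]
finger_gap: 0.604
grip_force: 24.9
```

Emit:
arm_command([
  [0,0,0.001,0,0,0,0.4],
  [0,0,0.001,0,0,0,0.4],
  [0,0,0.001,0,0,0,0.4],
  [0,0,0,0,0,0,0.4],
  [0,0,0,0,0,0,0.4],
])

```text
time_s: 5.57
position: [0.4495, -0.0399, 0.3597]
ee_rot: [0.0, 1.0, 0.0, -0.0]
ft_force: [-0.1, -0.1, -4.9]
finger_gap: 0.605
grip_force: 24.9
```

Emit:
arm_command([
  [0,0,0.001,0,0,0,0.4],
  [0,0,0.001,0,0,0,0.4],
  [0,0,0,0,0,0,0.4],
  [0,0,0,0,0,0,0.4],
  [0,0,0,0,0,0,0.4],
])

```text
time_s: 5.98
position: [0.4501, -0.0399, 0.3594]
ee_rot: [0.0, 1.0, 0.0, 0.001]
ft_force: [-1.9, 0.2, 4.7]
finger_gap: 0.603
grip_force: 25.0
```

Emit:
arm_command([
  [0,0,0,0,0,0,0.8],
  [0,0,0,0,0,0,0.9],
  [0,0,0,0,0,0,0.95],
  [0,0,0,0,0,0,1],
  [0,0,0,0,0,0,1],
])

```text
time_s: 6.4
position: [0.4495, -0.04, 0.3576]
ee_rot: [0.0, 1.0, 0.0, -0.0]
ft_force: [-0.2, 0.4, 0.5]
finger_gap: 0.902
grip_force: 0.0
```

Emit:
arm_command([
  [0,0,-0.01,0,0,0,1],
  [0,0,-0.02,0,0,0,1],
  [0,0,-0.025,0,0,0,1],
  [0,0,-0.025,0,0,0,1],
  [0,0,-0.016,0,0,0,1],
])

```text
time_s: 6.82
position: [0.4498, -0.0398, 0.457]
ee_rot: [0.0, 1.0, 0.0, 0.002]
ft_force: [0.2, -0.4, -0.6]
finger_gap: 0.996
grip_force: 0.0
```

Emit:
arm_command([
  [0.01,-0.01,0,0,0,0,1],
  [0.02,-0.02,0,0,0,0,1],
  [0.02,-0.02,0,0,0,0,1],
  [0.02,-0.02,0,0,0,0,1],
  [0.02,-0.02,0,0,0,0,1],
])

```text
time_s: 7.23
position: [0.5403, 0.0509, 0.4547]
ee_rot: [0.0, 1.0, -0.0, 0.001]
ft_force: [0.7, -0.7, -1.2]
finger_gap: 1.003
grip_force: 0.0
```

Emit:
arm_command([
  [0.02,-0.02,0,0,0,0,1],
  [0.02,-0.02,0,0,0,0,1],
  [0.02,-0.02,0,0,0,0,1],
  [0.02,-0.015,0,0,0,0,1],
  [0,0,0,0,0,0,1],
])

```text
time_s: 7.65
position: [0.6215, 0.1283, 0.4529]
ee_rot: [-0.002, 1.0, 0.002, -0.0]
ft_force: [-1.2, 0.1, 0.4]
finger_gap: 0.999
grip_force: 0.0
```

Emit:
arm_command([
  [0,0,0.02,0,0,0,1],
  [0,0,0.02,0,0,0,1],
  [0,0,0,0,0,0,1],
  [0,0,0,0,0,0,1],
  [0,0,0,0,0,0,1],
])

```text
time_s: 8.07
position: [0.6195, 0.1247, 0.4151]
ee_rot: [0.0, 1.0, -0.0, 0.001]
ft_force: [-0.1, -0.1, 0.9]
finger_gap: 0.999
grip_force: 0.0
```

```bash
cat > look.py <<'E'
from h import *
import sys
for n in("scene","top"):
    p,d=optics.camera(n); np.savez(n,p=p,d=d); 
    cv2.imwrite(f"pics/{n}_{sys.argv[1]}.png",p[...,::-1])
import io,contextlib
with contextlib.redirect_stdout(io.StringIO()): import m
for a in sys.argv[2:]:
    x,y,lo,hi,r=map(float,a.split(",")); [m.top(n,(x,y),lo,hi,r) for n in m.C]
E
python3 look.py a .45,-.04,.2,.24,.05 .62,.125,.165,.185,.04; python3 st.py
```

```text
scene 0.2 0.24 536 circ [ 0.4478 -0.0397] 0.0268 med [ 0.4404 -0.0292  0.2218] max 0.229073
top 0.2 0.24 767 circ [ 0.4491 -0.0403] 0.0268 med [ 0.4476 -0.0413  0.2241] max 0.22881973
scene 0.165 0.185 151 circ [0.6196 0.1256] 0.0144 med [0.6162 0.1279 0.1759] max 0.17884436
top 0.165 0.185 184 circ [0.6198 0.1255] 0.0138 med [0.6182 0.124  0.175 ] max 0.17898883
8.1667 [0.6196 0.125  0.4156] [-1.0e-04  1.0e+00  1.0e-04  1.3e-03] [ 0.27  0.34 -0.65  1.47  0.21  1.4  -1.96] 0.999 0.0
```

Mill stands upright at (.449,-.040), and the gripper is centred over the cap. Descending.

Emit:
arm_command([
  [0,0,0.016,0,0,0,1],
  [0,0,0.025,0,0,0,1],
  [0,0,0.025,0,0,0,1],
  [0,0,0.012,0,0,0,1],
  [0,0,0.003,0,0,0,1],
])

```text
time_s: 8.58
position: [0.6189, 0.1246, 0.3309]
ee_rot: [0.0, 1.0, 0.0, -0.002]
ft_force: [-0.4, -0.3, -0.7]
finger_gap: 0.999
grip_force: 0.0
```

Emit:
arm_command([
  [0,0,0,0,0,0,0.2],
  [0,0,0,0,0,0,0.2],
  [0,0,0,0,0,0,0.2],
  [0,0,0,0,0,0,0.2],
  [0,0,0,0,0,0,0.2],
], squeeze=20)

```text
time_s: 9.0
position: [0.6197, 0.1253, 0.3339]
ee_rot: [-0.0, 1.0, 0.0, 0.001]
ft_force: [-0.0, -0.5, -0.8]
finger_gap: 0.705
grip_force: 0.0
```

Emit:
arm_command([
  [0,0,0,0,0,0,0.15],
  [0,0,0,0,0,0,0.15],
  [0,0,0,0,0,0,0.15],
  [0,0,0,0,0,0,0.15],
  [0,0,0,0,0,0,0.15],
])

```text
time_s: 9.42
position: [0.6194, 0.1251, 0.3327]
ee_rot: [0.0, 1.0, 0.0, -0.0]
ft_force: [-0.4, -0.4, 2.5]
finger_gap: 0.329
grip_force: 18.0
```

Emit:
arm_command([
  [0,0,-0.006,0,0,0,0.15],
  [0,0,-0.012,0,0,0,0.15],
  [0,0,-0.016,0,0,0,0.15],
  [0,0,-0.012,0,0,0,0.15],
  [0,0,-0.008,0,0,0,0.15],
])

```text
time_s: 9.83
position: [0.6197, 0.1254, 0.3891]
ee_rot: [-0.0, 1.0, 0.0, 0.001]
ft_force: [0.6, -0.9, -2.1]
finger_gap: 0.316
grip_force: 20.6
```

Emit:
arm_command([
  [-0.005,0.01,0,0,0,0,0.15],
  [-0.008,0.018,0,0,0,0,0.15],
  [-0.012,0.026,0,0,0,0,0.15],
  [-0.012,0.026,0,0,0,0,0.15],
  [-0.012,0.026,0,0,0,0,0.15],
])

```text
time_s: 10.25
position: [0.5692, 0.0174, 0.386]
ee_rot: [0.0, 1.0, 0.0, -0.001]
ft_force: [-0.5, 0.2, -1.9]
finger_gap: 0.316
grip_force: 20.6
```

Emit:
arm_command([
  [-0.012,0.026,0,0,0,0,0.15],
  [-0.012,0.026,0,0,0,0,0.15],
  [-0.012,0.026,0,0,0,0,0.15],
  [-0.012,0.026,0,0,0,0,0.15],
  [-0.012,0.026,0,0,0,0,0.15],
])

```text
time_s: 10.67
position: [0.5089, -0.1127, 0.3863]
ee_rot: [0.0, 1.0, -0.0, -0.0]
ft_force: [0.9, -0.2, -2.5]
finger_gap: 0.316
grip_force: 20.6
```

Emit:
arm_command([
  [-0.012,0.026,0,0,0,0,0.15],
  [-0.012,0.026,0,0,0,0,0.15],
  [-0.012,0.026,0,0,0,0,0.15],
  [-0.012,0.026,0,0,0,0,0.15],
  [-0.01,0.018,0,0,0,0,0.15],
])

```text
time_s: 11.08
position: [0.4502, -0.236, 0.3862]
ee_rot: [0.0, 1.0, -0.001, -0.001]
ft_force: [0.0, -0.4, -1.9]
finger_gap: 0.318
grip_force: 20.6
```

Emit:
arm_command([
  [-0.006,0.012,0,0,0,0,0.15],
  [0,0,0,0,0,0,0.15],
  [0,0,0,0,0,0,0.15],
  [0,0,0,0,0,0,0.15],
  [0,0,0,0,0,0,0.15],
])

```text
time_s: 11.5
position: [0.4472, -0.2436, 0.3867]
ee_rot: [-0.0, 1.0, 0.001, 0.0]
ft_force: [0.1, -0.3, -1.8]
finger_gap: 0.314
grip_force: 20.6
```

Emit:
arm_command([
  [0,0.0075,0,0,0,0,0.15],
  [0,0,0.01,0,0,0,0.15],
  [0,0,0.016,0,0,0,0.15],
  [0,0,0.014,0,0,0,0.15],
  [0,0,0.008,0,0,0,0.15],
])

```text
time_s: 11.92
position: [0.4462, -0.2521, 0.3363]
ee_rot: [-0.001, 1.0, 0.0, -0.001]
ft_force: [-0.0, 0.1, -1.9]
finger_gap: 0.32
grip_force: 20.6
```

Emit:
arm_command([
  [0,0,0.001,0,0,0,0.15],
  [0,0,0.001,0,0,0,0.15],
  [0,0,0.001,0,0,0,0.15],
  [0,0,0,0,0,0,0.15],
  [0,0,0,0,0,0,0.15],
])

```text
time_s: 12.33
position: [0.4469, -0.2526, 0.3365]
ee_rot: [0.0, 1.0, 0.0, 0.001]
ft_force: [-0.1, -0.4, -2.6]
finger_gap: 0.313
grip_force: 20.6
```

Emit:
arm_command([
  [0,0,0.001,0,0,0,0.15],
  [0,0,0.001,0,0,0,0.15],
  [0,0,0.001,0,0,0,0.15],
  [0,0,0,0,0,0,0.15],
  [0,0,0,0,0,0,0.15],
])

```text
time_s: 12.75
position: [0.4471, -0.2525, 0.3337]
ee_rot: [0.0, 1.0, 0.0, 0.001]
ft_force: [0.0, 1.7, 3.7]
finger_gap: 0.319
grip_force: 20.8
```

Emit:
arm_command([
  [0,0,0,0,0,0,0.5],
  [0,0,0,0,0,0,0.7],
  [0,0,0,0,0,0,0.8],
  [0,0,0,0,0,0,0.9],
  [0,0,0,0,0,0,0.9],
])

```text
time_s: 13.17
position: [0.4464, -0.2525, 0.3324]
ee_rot: [-0.0, 1.0, 0.0, -0.0]
ft_force: [1.2, 0.0, -0.9]
finger_gap: 0.607
grip_force: 0.0
```

Emit:
arm_command([
  [0,0,-0.01,0,0,0,1],
  [0,0,-0.02,0,0,0,1],
  [0,0,-0.02,0,0,0,1],
  [0,0,-0.016,0,0,0,1],
  [0,0,0,0,0,0,1],
])

```text
time_s: 13.58
position: [0.4477, -0.2528, 0.4031]
ee_rot: [0.002, 1.0, 0.0, 0.003]
ft_force: [0.4, -0.8, -0.0]
finger_gap: 0.965
grip_force: 0.0
```

Emit:
arm_command([
  [0.015,-0.001,0,0,0,0,1],
  [0.03,-0.001,0,0,0,0,1],
  [0.035,-0.001,0,0,0,0,1],
  [0.03,-0.001,0,0,0,0,1],
  [0.0155,0,0,0,0,0,1],
])

```text
time_s: 14.0
position: [0.5748, -0.2474, 0.3979]
ee_rot: [-0.001, 1.0, 0.001, 0.0]
ft_force: [-1.2, 1.6, -0.4]
finger_gap: 1.001
grip_force: 0.0
```

Emit:
arm_command([
  [0,0,0.02,0,0,0,1],
  [0,0,0.03,0,0,0,1],
  [0,0,0.01,0,0,0,1],
  [0,0,0,0,0,0,1],
  [0,0,0,0,0,0,1],
])

```text
time_s: 14.42
position: [0.5719, -0.2486, 0.3385]
ee_rot: [-0.0, 1.0, 0.0, -0.001]
ft_force: [1.1, -0.7, 0.4]
finger_gap: 1.002
grip_force: 0.0
```

```bash
python3 look.py b .447,-.252,.165,.185,.04 .57,-.248,.1,.12,.04; python3 st.py
```

```text
scene 0.165 0.185 92 circ [ 0.4477 -0.2459] 0.0137 med [ 0.4464 -0.2421  0.1748] max 0.17860487
top 0.165 0.185 189 circ [ 0.4488 -0.2478] 0.0136 med [ 0.448  -0.2465  0.1754] max 0.17916076
scene 0.1 0.12 154 circ [ 0.5719 -0.2492] 0.0216 med [ 0.5697 -0.2434  0.1114] max 0.11472195
top 0.1 0.12 179 circ [ 0.572  -0.2491] 0.0213 med [ 0.5635 -0.2476  0.1102] max 0.11565852
14.5167 [ 0.5725 -0.2486  0.3405] [6.0e-04 1.0e+00 1.0e-04 1.2e-03] [ 0.71  0.33 -0.42  1.59  0.14  1.24 -1.31] 1.002 0.0
```

Emit:
arm_command([
  [0,0,0.016,0,0,0,1],
  [0,0,0.025,0,0,0,1],
  [0,0,0.025,0,0,0,1],
  [0,0,0.016,0,0,0,1],
  [0,0,0.005,0,0,0,1],
])

```text
time_s: 14.93
position: [0.5715, -0.2485, 0.2505]
ee_rot: [-0.0, 1.0, 0.0, -0.001]
ft_force: [-0.3, 0.7, -0.6]
finger_gap: 0.999
grip_force: 0.0
```

Emit:
arm_command([
  [0,0,0,0,0,0,0.3],
  [0,0,0,0,0,0,0.3],
  [0,0,0,0,0,0,0.3],
  [0,0,0,0,0,0,0.3],
  [0,0,0,0,0,0,0.3],
], squeeze=15)

```text
time_s: 15.35
position: [0.5726, -0.2486, 0.2531]
ee_rot: [0.001, 1.0, 0.0, 0.001]
ft_force: [0.1, 0.2, 0.1]
finger_gap: 0.704
grip_force: 0.0
```

Emit:
arm_command([
  [0,0,0,0,0,0,0.3],
  [0,0,0,0,0,0,0.3],
  [0,0,0,0,0,0,0.3],
  [0,0,0,0,0,0,0.3],
  [0,0,0,0,0,0,0.3],
])

```text
time_s: 15.77
position: [0.5722, -0.2485, 0.2519]
ee_rot: [0.0, 1.0, 0.0, 0.0]
ft_force: [1.3, 0.2, 0.6]
finger_gap: 0.463
grip_force: 15.0
```

Emit:
arm_command([
  [0,0,-0.008,0,0,0,0.3],
  [0,0,-0.014,0,0,0,0.3],
  [0,0,-0.018,0,0,0,0.3],
  [0,0,-0.012,0,0,0,0.3],
  [0,0,-0.008,0,0,0,0.3],
])

```text
time_s: 16.18
position: [0.5728, -0.2484, 0.3146]
ee_rot: [0.001, 1.0, 0.0, 0.002]
ft_force: [-0.2, -0.4, -1.5]
finger_gap: 0.462
grip_force: 15.0
```

Emit:
arm_command([
  [-0.001,-0.01,0,0,0,0,0.3],
  [-0.002,-0.02,0,0,0,0,0.3],
  [-0.002,-0.025,0,0,0,0,0.3],
  [-0.002,-0.025,0,0,0,0,0.3],
  [-0.002,-0.025,0,0,0,0,0.3],
])

```text
time_s: 16.6
position: [0.5624, -0.1415, 0.311]
ee_rot: [-0.0, 1.0, 0.0, -0.001]
ft_force: [0.5, 0.1, -1.4]
finger_gap: 0.466
grip_force: 15.0
```

Emit:
arm_command([
  [-0.002,-0.025,0,0,0,0,0.3],
  [-0.002,-0.025,0,0,0,0,0.3],
  [-0.002,-0.015,0,0,0,0,0.3],
  [-0.002,-0.01,0,0,0,0,0.3],
  [0,0,0,0,0,0,0.3],
])

```text
time_s: 17.02
position: [0.5544, -0.0651, 0.3114]
ee_rot: [-0.001, 1.0, 0.003, -0.001]
ft_force: [-0.4, 0.1, -1.8]
finger_gap: 0.465
grip_force: 15.0
```

Emit:
arm_command([
  [0,0,0.01,0,0,0,0.3],
  [0,0,0.018,0,0,0,0.3],
  [0,0,0.016,0,0,0,0.3],
  [0,0,0.008,0,0,0,0.3],
  [0,0,0.002,0,0,0,0.3],
])

```text
time_s: 17.43
position: [0.5541, -0.07, 0.2551]
ee_rot: [-0.0, 1.0, -0.001, -0.002]
ft_force: [-0.8, -0.7, -1.7]
finger_gap: 0.464
grip_force: 15.0
```

Emit:
arm_command([
  [0,0,0.001,0,0,0,0.3],
  [0,0,0.001,0,0,0,0.3],
  [0,0,0.001,0,0,0,0.3],
  [0,0,0,0,0,0,0.3],
  [0,0,0,0,0,0,0.3],
])

```text
time_s: 17.85
position: [0.5553, -0.0684, 0.2553]
ee_rot: [0.0, 1.0, 0.0, 0.001]
ft_force: [0.1, -0.3, -0.8]
finger_gap: 0.465
grip_force: 15.0
```

Emit:
arm_command([
  [0,0,0.001,0,0,0,0.3],
  [0,0,0,0,0,0,0.6],
  [0,0,0,0,0,0,0.8],
  [0,0,0,0,0,0,0.9],
  [0,0,0,0,0,0,1],
])

```text
time_s: 18.27
position: [0.5552, -0.0684, 0.254]
ee_rot: [0.0, 1.0, 0.0, 0.0]
ft_force: [-0.8, 0.2, -0.4]
finger_gap: 0.683
grip_force: 0.0
```

Emit:
arm_command([
  [0,0,-0.012,0,0,0,1],
  [0,0,-0.028,0,0,0,1],
  [0,0,-0.035,0,0,0,1],
  [0,0,-0.035,0,0,0,1],
  [0,0,-0.02,0,0,0,1],
])

```text
time_s: 18.68
position: [0.5557, -0.068, 0.389]
ee_rot: [0.001, 1.0, 0.0, 0.003]
ft_force: [0.3, -0.0, 0.8]
finger_gap: 0.981
grip_force: 0.0
```

Emit:
arm_command([
  [-0.008,-0.025,0,0,0,0,1],
  [-0.012,-0.04,0,0,0,0,1],
  [-0.012,-0.04,0,0,0,0,1],
  [-0.012,-0.04,0,0,0,0,1],
  [-0.012,-0.04,0,0,0,0,1],
])

```text
time_s: 19.1
position: [0.4981, 0.118, 0.385]
ee_rot: [0.0, 1.0, 0.0, 0.001]
ft_force: [0.8, 0.7, -0.1]
finger_gap: 1.0
grip_force: 0.0
```

Emit:
arm_command([
  [0,0,0,0,0,-6.7,1],
  [0,0,0,0,0,-6.7,1],
  [0,0,0,0,0,-6.7,1],
  [0,0,0,0,0,-6.7,1],
  [0,0,0,0,0,-6.7,1],
])

```text
time_s: 19.52
position: [0.4989, 0.1166, 0.3848]
ee_rot: [0.0, 0.957, 0.292, 0.001]
ft_force: [0.5, 0.3, 0.3]
finger_gap: 0.999
grip_force: 0.0
```

Emit:
arm_command([
  [0,0,0,0,0,-6.7,1],
  [0,0,0,0,0,-6.7,1],
  [0,0,0,0,0,-6.7,1],
  [0,0,0,0,0,-6.7,1],
  [0,0,0,0,0,-6.7,1],
])

```text
time_s: 19.93
position: [0.499, 0.1164, 0.3848]
ee_rot: [0.0, 0.832, 0.555, 0.0]
ft_force: [-0.1, 0.5, -0.3]
finger_gap: 0.999
grip_force: 0.0
```

Emit:
arm_command([
  [0,0,0,0,0,-6.7,1],
  [0,0,0,0,0,-6.3,1],
  [0,0,0,0,0,0,1],
  [0,0,0,0,0,0,1],
  [0,0,0,0,0,0,1],
])

```text
time_s: 20.35
position: [0.4991, 0.1163, 0.3842]
ee_rot: [0.0, 0.767, 0.642, 0.0]
ft_force: [0.2, -1.1, -0.8]
finger_gap: 1.002
grip_force: 0.0
```

```bash
python3 look.py c .555,-.068,.1,.12,.04; python3 st.py
```

```text
scene 0.1 0.12 143 circ [ 0.5559 -0.0682] 0.0212 med [ 0.5458 -0.0623  0.1118] max 0.11591181
top 0.1 0.12 325 circ [ 0.556  -0.0682] 0.0203 med [ 0.5548 -0.0675  0.1126] max 0.11813686
20.45 [0.4991 0.1162 0.384 ] [1.000e-04 7.664e-01 6.424e-01 1.000e-04] [ 0.43  0.08 -0.74  1.79  0.06  1.28 -0.5 ] 0.999 0.0
```

Emit:
arm_command([
  [0.0025,0,0.012,0,0,0,1],
  [0,0,0.025,0,0,0,1],
  [0,0,0.025,0,0,0,1],
  [0,0,0.018,0,0,0,1],
  [0,0,0.007,0,0,0,1],
])

```text
time_s: 20.87
position: [0.4981, 0.1184, 0.2931]
ee_rot: [-0.002, 0.766, 0.643, -0.002]
ft_force: [-0.4, 0.3, 0.6]
finger_gap: 1.0
grip_force: 0.0
```

Emit:
arm_command([
  [0,0,0,0,0,0,0.2],
  [0,0,0,0,0,0,0.2],
  [0,0,0,0,0,0,0.2],
  [0,0,0,0,0,0,0.2],
  [0,0,0,0,0,0,0.2],
], squeeze=20)

```text
time_s: 21.28
position: [0.4999, 0.1188, 0.2978]
ee_rot: [0.001, 0.766, 0.643, 0.001]
ft_force: [-0.3, 0.6, 0.1]
finger_gap: 0.706
grip_force: 0.0
```

Emit:
arm_command([
  [0,0,0,0,0,0,0.15],
  [0,0,0,0,0,0,0.15],
  [0,0,0,0,0,0,0.15],
  [0,0,0,0,0,0,0.15],
  [0,0,0,0,0,0,0.15],
])

```text
time_s: 21.7
position: [0.4997, 0.1189, 0.2976]
ee_rot: [0.0, 0.766, 0.643, 0.0]
ft_force: [-2.1, -0.4, 6.4]
finger_gap: 0.415
grip_force: 16.0
```

Grip stopped at 36 mm with an upward force, so the tips are on the shoulder. Opening and regripping about 9 mm higher.

Emit:
arm_command([
  [0,0,0,0,0,0,0.6],
  [0,0,0,0,0,0,0.7],
  [0,0,-0.004,0,0,0,0.7],
  [0,0,-0.005,0,0,0,0.7],
  [0,0,0,0,0,0,0.7],
])

```text
time_s: 22.12
position: [0.4999, 0.1188, 0.3067]
ee_rot: [0.0, 0.766, 0.643, 0.001]
ft_force: [-0.2, 1.5, 0.6]
finger_gap: 0.666
grip_force: 0.0
```

Emit:
arm_command([
  [0,0,0,0,0,0,0.2],
  [0,0,0,0,0,0,0.2],
  [0,0,0,0,0,0,0.2],
  [0,0,0,0,0,0,0.2],
  [0,0,0,0,0,0,0.2],
])

```text
time_s: 22.53
position: [0.4995, 0.1186, 0.3056]
ee_rot: [-0.0, 0.766, 0.643, -0.0]
ft_force: [1.5, -0.3, -0.4]
finger_gap: 0.406
grip_force: 0.0
```

Emit:
arm_command([
  [0,0,0,0,0,0,0.15],
  [0,0,0,0,0,0,0.15],
  [0,0,0,0,0,0,0.15],
  [0,0,0,0,0,0,0.15],
  [0,0,0,0,0,0,0.15],
])

```text
time_s: 22.95
position: [0.4995, 0.1187, 0.3056]
ee_rot: [0.0, 0.766, 0.643, -0.0]
ft_force: [-0.0, -0.2, -0.4]
finger_gap: 0.292
grip_force: 20.0
```

Emit:
arm_command([
  [0,0,0,0,0,0,0.5],
  [0,0,0,0,0,0,0.5],
  [0,0,0.003,0,0,0,0.5],
  [0,0,0,0,0,0,0.5],
  [0,0,0,0,0,0,0.3],
])

```text
time_s: 23.37
position: [0.4994, 0.1186, 0.3025]
ee_rot: [-0.0, 0.766, 0.643, -0.0]
ft_force: [0.6, -0.7, -0.4]
finger_gap: 0.462
grip_force: 0.0
```

Emit:
arm_command([
  [0,0,0,0,0,0,0.15],
  [0,0,0,0,0,0,0.15],
  [0,0,0,0,0,0,0.15],
  [0,0,0,0,0,0,0.15],
  [0,0,0,0,0,0,0.15],
])

```text
time_s: 23.78
position: [0.4994, 0.1187, 0.3028]
ee_rot: [-0.0, 0.766, 0.643, -0.0]
ft_force: [0.3, -0.3, 1.0]
finger_gap: 0.297
grip_force: 18.2
```

```bash
python3 - <<'E'
from h import *
p,d=optics.camera("scene"); cv2.imwrite("pics/sp.png",cv2.resize(p[150:310,100:300,::-1],(800,640))[:600])
E
python3 st.py
```

```text
23.8333 [0.4994 0.1187 0.3028] [-0.000e+00  7.659e-01  6.430e-01 -1.000e-04] [ 0.4   0.17 -0.74  1.89  0.13  1.13 -0.56] 0.299 18.3
```

View pics/sp.png

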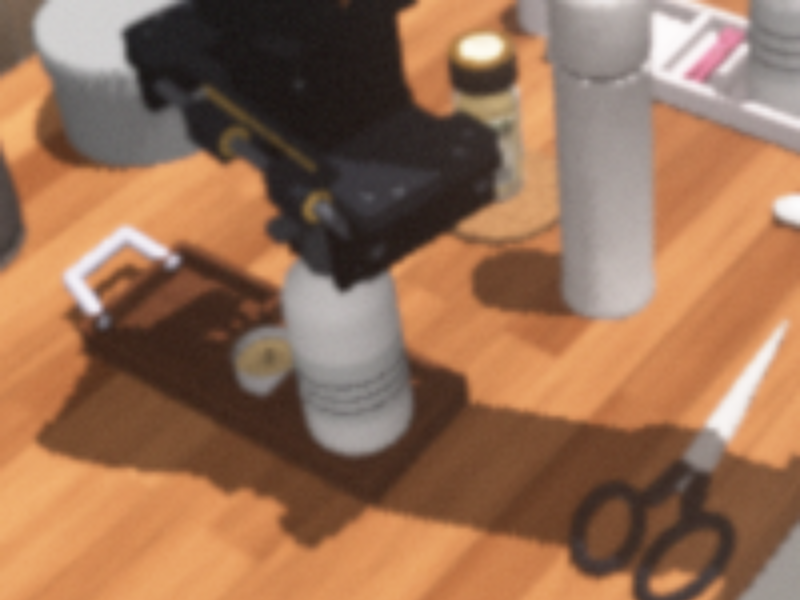

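Crop: the pump bottle at (355,370) stands upright in the tray with the fingers round its neck. Lifting and checking the grip holds.

Emit:
arm_command([
  [0,0,-0.004,0,0,0,0.15],
  [0,0,-0.006,0,0,0,0.15],
  [0,0,-0.01,0,0,0,0.15],
  [0,0,-0.01,0,0,0,0.15],
  [0,0,0,0,0,0,0.15],
], squeeze=25)

```text
time_s: 24.25
position: [0.5004, 0.119, 0.3354]
ee_rot: [0.001, 0.766, 0.643, 0.002]
ft_force: [0.8, 0.5, -2.5]
finger_gap: 0.295
grip_force: 23.1
```

Emit:
arm_command([
  [0,0,-0.015,0,0,0,0.15],
  [0,0,-0.025,0,0,0,0.15],
  [0,0,-0.025,0,0,0,0.15],
  [0,0,-0.022,0,0,0,0.15],
  [0,0,-0.013,0,0,0,0.15],
])

```text
time_s: 24.67
position: [0.4998, 0.1191, 0.4357]
ee_rot: [0.001, 0.766, 0.643, 0.002]
ft_force: [0.5, 0.7, -2.3]
finger_gap: 0.29
grip_force: 23.9
```

Emit:
arm_command([
  [-0.009,0.008,0,0,0,0,0.15],
  [-0.024,0.021,0,0,0,0,0.15],
  [-0.024,0.021,0,0,0,0,0.15],
  [-0.024,0.021,0,0,0,0,0.15],
  [-0.024,0.019,0,0,0,0,0.15],
])

```text
time_s: 25.08
position: [0.5708, -0.003, 0.4313]
ee_rot: [0.0, 0.766, 0.643, -0.001]
ft_force: [1.4, 0.6, -2.3]
finger_gap: 0.289
grip_force: 24.1
```

Emit:
arm_command([
  [-0.024,0.006,0,0,0,0,0.15],
  [-0.024,0.005,0,0,0,0,0.15],
  [-0.024,0.005,0,0,0,0,0.15],
  [-0.024,0.005,0,0,0,0,0.15],
  [-0.024,0.005,0,0,0,0,0.15],
])

```text
time_s: 25.5
position: [0.5746, -0.1255, 0.4311]
ee_rot: [-0.001, 0.766, 0.643, -0.001]
ft_force: [-0.3, -0.6, -2.0]
finger_gap: 0.297
grip_force: 24.8
```

Emit:
arm_command([
  [-0.024,0.005,0,0,0,0,0.15],
  [-0.024,0.005,0,0,0,0,0.15],
  [-0.024,0.005,0,0,0,0,0.15],
  [-0.016,0.003,0,0,0,0,0.15],
  [-0.009,0.002,0,0,0,0,0.15],
])

```text
time_s: 25.92
position: [0.5769, -0.226, 0.4311]
ee_rot: [-0.0, 0.767, 0.641, -0.001]
ft_force: [-0.1, 0.3, -2.5]
finger_gap: 0.292
grip_force: 24.9
```

Emit:
arm_command([
  [-0.012,0,0,0,0,0,0.15],
  [0,0,0,0,0,0,0.15],
  [0,0,0,0,0,0,0.15],
  [0,0,0,0,0,0,0.15],
  [0,0,0,0,0,0,0.15],
])

```text
time_s: 26.33
position: [0.576, -0.232, 0.433]
ee_rot: [-0.0, 0.765, 0.644, 0.0]
ft_force: [1.1, 0.4, -3.1]
finger_gap: 0.296
grip_force: 24.8
```

```bash
python3 look.py d;  python3 st.py
python3 - <<'E'
import cv2
p=cv2.imread("pics/scene_d.png"); cv2.imwrite("pics/sd.png",cv2.resize(p[40:240,180:400],(660,600)))
E
```

```text
26.4333 [ 0.5759 -0.2325  0.433 ] [1.000e-04 7.652e-01 6.438e-01 1.000e-04] [ 0.75  0.29 -0.51  1.47  0.14  1.42  0.07] 0.29 24.8
```

View pics/sd.png

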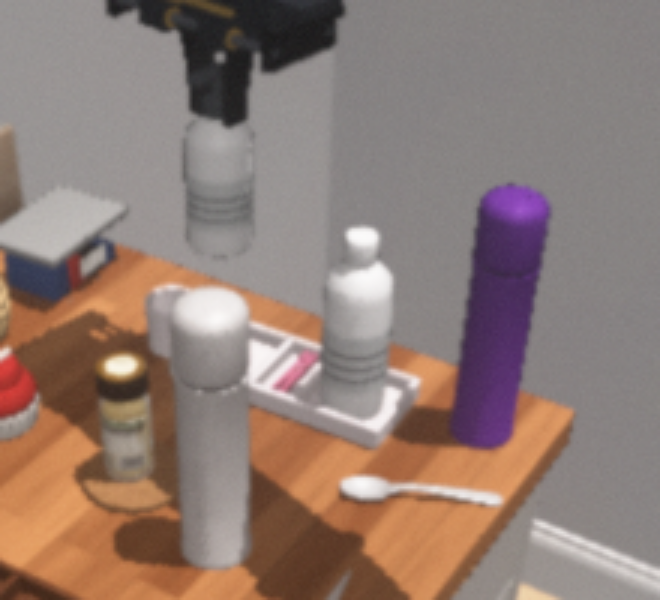

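The crop shows the pump bottle held upright at (220,185), and the screw-cap bottle standing in the caddy's far bay at (355,320).

Emit:
arm_command([
  [-0.0127,0,0,0,0,0,0.15],
  [0,0,0.012,0,0,0,0.15],
  [0,0,0.025,0,0,0,0.15],
  [0,0,0.025,0,0,0,0.15],
  [0,0,0.02,0,0,0,0.15],
])

```text
time_s: 26.85
position: [0.5726, -0.2471, 0.348]
ee_rot: [-0.001, 0.766, 0.643, -0.001]
ft_force: [-0.8, -0.1, -2.4]
finger_gap: 0.3
grip_force: 24.8
```

Emit:
arm_command([
  [0,0,0.018,0,0,0,0.15],
  [0,0,0.015,0,0,0,0.15],
  [0,0,0.008,0,0,0,0.15],
  [0,0,0.003,0,0,0,0.15],
  [0,0,0,0,0,0,0.15],
])

```text
time_s: 27.27
position: [0.5731, -0.2467, 0.3058]
ee_rot: [-0.001, 0.766, 0.643, -0.0]
ft_force: [-0.7, 1.0, -2.8]
finger_gap: 0.296
grip_force: 24.9
```

Emit:
arm_command([
  [0,0,0,0,0,0,0.15],
  [0,0,0.001,0,0,0,0.15],
  [0,0,0.001,0,0,0,0.15],
  [0,0,0,0,0,0,0.15],
  [0,0,0,0,0,0,0.15],
])

```text
time_s: 27.68
position: [0.5735, -0.2463, 0.3052]
ee_rot: [0.0, 0.766, 0.643, 0.0]
ft_force: [-0.4, 0.4, -3.6]
finger_gap: 0.29
grip_force: 24.9
```

Emit:
arm_command([
  [0,0,0.001,0,0,0,0.15],
  [0,0,0.001,0,0,0,0.15],
  [0,0,0,0,0,0,0.15],
  [0,0,0,0,0,0,0.15],
  [0,0,0,0,0,0,0.15],
])

```text
time_s: 28.1
position: [0.5736, -0.2463, 0.3031]
ee_rot: [0.0, 0.766, 0.643, 0.0]
ft_force: [-1.0, 0.6, 0.4]
finger_gap: 0.293
grip_force: 25.1
```

Emit:
arm_command([
  [0,0,0,0,0,0,0.5],
  [0,0,0,0,0,0,0.6],
  [0,0,0,0,0,0,0.7],
  [0,0,0,0,0,0,0.8],
  [0,0,0,0,0,0,0.9],
])

```text
time_s: 28.52
position: [0.5734, -0.2465, 0.3027]
ee_rot: [-0.0, 0.766, 0.643, -0.0]
ft_force: [0.2, 0.1, 0.0]
finger_gap: 0.586
grip_force: 0.0
```

Emit:
arm_command([
  [0,0,-0.01,0,0,0,1],
  [0,0,-0.02,0,0,0,1],
  [0,0,-0.025,0,0,0,1],
  [0,0,-0.025,0,0,0,1],
  [0,0,-0.022,0,0,0,1],
])

```text
time_s: 28.93
position: [0.5735, -0.2463, 0.4072]
ee_rot: [0.001, 0.766, 0.643, 0.0]
ft_force: [-0.2, -0.7, 0.0]
finger_gap: 0.953
grip_force: 0.0
```

Emit:
arm_command([
  [0,0,0,0,0,6.7,1],
  [0,0,0,0,0,6.7,1],
  [0,0,0,0,0,6.7,1],
  [0,0,0,0,0,6.7,1],
  [0,0,0,0,0,6.7,1],
])

```text
time_s: 29.35
position: [0.5734, -0.2463, 0.4057]
ee_rot: [0.0, 0.92, 0.392, 0.0]
ft_force: [-0.3, -0.2, 1.4]
finger_gap: 1.003
grip_force: 0.0
```

Emit:
arm_command([
  [0,0,0,0,0,6.7,1],
  [0,0,0,0,0,6.7,1],
  [0,0,0,0,0,6.7,1],
  [0,0,0,0,0,6.7,1],
  [0,0,0,0,0,6.7,1],
])

```text
time_s: 29.77
position: [0.5734, -0.2463, 0.4056]
ee_rot: [0.0, 0.994, 0.111, 0.0]
ft_force: [0.1, -0.2, -0.9]
finger_gap: 1.0
grip_force: 0.0
```

Emit:
arm_command([
  [0,0,0,0,0,6.7,1],
  [0,0,0,0,0,6.3,1],
  [-0.0035,-0.035,0,0,0,0,1],
  [-0.0035,-0.035,0,0,0,0,1],
  [-0.0035,-0.035,0,0,0,0,1],
])

```text
time_s: 30.18
position: [0.5626, -0.1405, 0.4054]
ee_rot: [-0.0, 1.0, -0.001, 0.0]
ft_force: [1.5, 1.6, 0.2]
finger_gap: 0.999
grip_force: 0.0
```

Emit:
arm_command([
  [-0.0035,-0.035,0,0,0,0,1],
  [-0.0035,-0.03,0,0,0,0,1],
  [0,0,0,0,0,0,1],
  [0,0,0,0,0,0,1],
  [0,0,0,0,0,0,1],
])

```text
time_s: 30.6
position: [0.5559, -0.077, 0.4054]
ee_rot: [0.001, 1.0, 0.0, 0.0]
ft_force: [-0.3, -0.6, 0.1]
finger_gap: 1.002
grip_force: 0.0
```

```bash
python3 look.py e .573,-.245,.152,.172,.05 .45,-.25,.165,.185,.04 .556,-.068,.1,.12,.04;  python3 st.py
```

```text
scene 0.152 0.172 64 circ [ 0.5736 -0.233 ] 0.0196 med [ 0.5727 -0.2297  0.1624] max 0.16569522
top 0.152 0.172 161 circ [ 0.574  -0.2333] 0.0198 med [ 0.574  -0.2332  0.1623] max 0.1651645
scene 0.165 0.185 92 circ [ 0.4479 -0.2477] 0.0148 med [ 0.4454 -0.2416  0.1744] max 0.17878893
top 0.165 0.185 191 circ [ 0.449  -0.2475] 0.0137 med [ 0.448  -0.2465  0.1754] max 0.1786376
scene 0.1 0.12 212 circ [ 0.5565 -0.0676] 0.0222 med [ 0.5518 -0.0641  0.1131] max 0.11724401
top 0.1 0.12 0 circ [0 0] 0 med [nan nan nan] max 0
30.7 [ 0.5559 -0.0782  0.4049] [ 4.e-04  1.e+00 -1.e-03  1.e-04] [ 0.47  0.16 -0.42  1.66  0.07  1.34 -1.53] 1.0 0.0
  return _methods._mean(a, axis=axis, dtype=dtype,
  ret = um.true_divide(
```

Emit:
arm_command([
  [0,-0.01,0,0,0,0,1],
  [0,0,0.02,0,0,0,1],
  [0,0,0.03,0,0,0,1],
  [0,0,0.03,0,0,0,1],
  [0,0,0.025,0,0,0,1],
])

```text
time_s: 31.12
position: [0.5555, -0.0666, 0.2979]
ee_rot: [-0.0, 1.0, -0.0, -0.0]
ft_force: [0.1, -0.1, 0.3]
finger_gap: 1.003
grip_force: 0.0
```

Emit:
arm_command([
  [0,0,0.02,0,0,0,1],
  [0,0,0.015,0,0,0,1],
  [0,0,0.009,0,0,0,1],
  [0,0,0,0,0,0,1],
  [0,0,0,0,0,0,0.8],
], squeeze=15)

```text
time_s: 31.53
position: [0.556, -0.0665, 0.2558]
ee_rot: [-0.0, 1.0, 0.0, -0.0]
ft_force: [-0.1, -0.5, 0.1]
finger_gap: 0.972
grip_force: 0.0
```

Emit:
arm_command([
  [0,0,0,0,0,0,0.3],
  [0,0,0,0,0,0,0.3],
  [0,0,0,0,0,0,0.3],
  [0,0,0,0,0,0,0.3],
  [0,0,0,0,0,0,0.3],
])

```text
time_s: 31.95
position: [0.556, -0.0664, 0.2563]
ee_rot: [0.0, 1.0, 0.0, 0.0]
ft_force: [-0.0, 0.7, -1.3]
finger_gap: 0.629
grip_force: 0.0
```

Emit:
arm_command([
  [0,0,0,0,0,0,0.3],
  [0,0,0,0,0,0,0.3],
  [0,0,0,0,0,0,0.3],
  [0,0,0,0,0,0,0.3],
  [0,0,0,0,0,0,0.3],
])

```text
time_s: 32.37
position: [0.5559, -0.0665, 0.2558]
ee_rot: [0.0, 1.0, 0.0, 0.0]
ft_force: [0.5, -0.3, 0.3]
finger_gap: 0.465
grip_force: 14.9
```

Emit:
arm_command([
  [0,0,-0.01,0,0,0,0.3],
  [0,0,-0.025,0,0,0,0.3],
  [0,0,-0.03,0,0,0,0.3],
  [0,0,-0.025,0,0,0,0.3],
  [0,0,-0.01,0,0,0,0.3],
])

```text
time_s: 32.78
position: [0.5567, -0.066, 0.3601]
ee_rot: [0.0, 1.0, 0.0, 0.003]
ft_force: [1.3, -0.1, -0.6]
finger_gap: 0.465
grip_force: 14.9
```

Emit:
arm_command([
  [-0.003,-0.01,0,0,0,0,0.3],
  [-0.006,-0.02,0,0,0,0,0.3],
  [-0.0075,-0.025,0,0,0,0,0.3],
  [-0.0075,-0.025,0,0,0,0,0.3],
  [-0.0075,-0.025,0,0,0,0,0.3],
])

```text
time_s: 33.2
position: [0.5228, 0.0403, 0.3536]
ee_rot: [-0.0, 1.0, 0.0, -0.002]
ft_force: [0.5, 0.8, -1.5]
finger_gap: 0.469
grip_force: 14.9
```

Emit:
arm_command([
  [-0.0075,-0.025,0,0,0,0,0.3],
  [-0.0075,-0.025,0,0,0,0,0.3],
  [-0.006,-0.018,0,0,0,0,0.3],
  [-0.004,-0.011,0,0,0,0,0.3],
  [0,0,0,0,0,0,0.3],
])

```text
time_s: 33.62
position: [0.4974, 0.1208, 0.3544]
ee_rot: [-0.0, 1.0, 0.003, -0.001]
ft_force: [0.4, 0.6, -0.7]
finger_gap: 0.464
grip_force: 14.9
```

Emit:
arm_command([
  [0,0,0,0,0,0,0.3],
  [0,0,0.01,0,0,0,0.3],
  [0,0,0.02,0,0,0,0.3],
  [0,0,0.02,0,0,0,0.3],
  [0,0,0.01,0,0,0,0.3],
])

```text
time_s: 34.03
position: [0.4987, 0.1154, 0.2925]
ee_rot: [0.001, 1.0, -0.001, -0.002]
ft_force: [-0.9, -1.3, -1.8]
finger_gap: 0.462
grip_force: 14.9
```

Position is within 3 mm of the bay centre. Lowering the rest of the way.

Emit:
arm_command([
  [0,-0.002,0.01,0,0,0,0.3],
  [0,0,0.015,0,0,0,0.3],
  [0,0,0.01,0,0,0,0.3],
  [0,0,0.003,0,0,0,0.3],
  [0,0,0.001,0,0,0,0.3],
])

```text
time_s: 34.45
position: [0.4992, 0.1193, 0.256]
ee_rot: [0.0, 1.0, 0.0, -0.001]
ft_force: [0.4, -0.8, -1.2]
finger_gap: 0.465
grip_force: 14.9
```

Emit:
arm_command([
  [0,0,0.001,0,0,0,0.3],
  [0,0,0,0,0,0,0.3],
  [0,0,0,0,0,0,0.3],
  [0,0,0,0,0,0,0.3],
  [0,0,0,0,0,0,0.3],
])

```text
time_s: 34.87
position: [0.4994, 0.1196, 0.2562]
ee_rot: [0.0, 1.0, 0.0, 0.0]
ft_force: [-0.1, -0.1, -1.0]
finger_gap: 0.465
grip_force: 14.9
```

Emit:
arm_command([
  [0,0,0.001,0,0,0,0.3],
  [0,0,0.001,0,0,0,0.3],
  [0,0,0.0005,0,0,0,0.3],
  [0,0,0,0,0,0,0.3],
  [0,0,0,0,0,0,0.3],
])

```text
time_s: 35.28
position: [0.4995, 0.1196, 0.2537]
ee_rot: [0.0, 1.0, 0.0, 0.0]
ft_force: [-1.4, -1.5, 4.0]
finger_gap: 0.467
grip_force: 14.9
```

Emit:
arm_command([
  [0,0,0,0,0,0,0.6],
  [0,0,0,0,0,0,0.7],
  [0,0,0,0,0,0,0.8],
  [0,0,0,0,0,0,0.9],
  [0,0,0,0,0,0,0.9],
])

```text
time_s: 35.7
position: [0.4991, 0.1196, 0.253]
ee_rot: [0.0, 1.0, 0.0, -0.0]
ft_force: [-0.5, 0.5, -0.3]
finger_gap: 0.761
grip_force: 0.0
```

Emit:
arm_command([
  [0,0,-0.01,0,0,0,1],
  [0,0,-0.03,0,0,0,1],
  [0,0,-0.04,0,0,0,1],
  [0,0,-0.04,0,0,0,1],
  [0,0,-0.04,0,0,0,1],
])

```text
time_s: 36.12
position: [0.4987, 0.1198, 0.4157]
ee_rot: [-0.0, 1.0, 0.001, 0.0]
ft_force: [1.9, 0.0, 0.1]
finger_gap: 0.99
grip_force: 0.0
```

Emit:
arm_command([
  [0,0,-0.03,0,0,0,1],
  [0,0,-0.012,0,0,0,1],
  [0,0,0,0,0,0,1],
  [0,0,0,0,0,0,1],
  [0,0,0,0,0,0,1],
])

```text
time_s: 36.53
position: [0.4988, 0.1194, 0.4534]
ee_rot: [0.0, 1.0, 0.0, -0.002]
ft_force: [-0.3, -0.0, -0.7]
finger_gap: 0.999
grip_force: 0.0
```

Emit:
arm_command([
  [-0.008,0.025,0,0,0,0,1],
  [-0.012,0.037,0,0,0,0,1],
  [-0.012,0.037,0,0,0,0,1],
  [-0.012,0.037,0,0,0,0,1],
  [-0.006,0.024,0,0,0,0,1],
])

```text
time_s: 36.95
position: [0.4474, -0.0442, 0.4529]
ee_rot: [0.0, 1.0, -0.002, -0.002]
ft_force: [1.2, -0.4, -0.3]
finger_gap: 0.999
grip_force: 0.0
```

Emit:
arm_command([
  [0,0,0,0,0,0,1],
  [0,0,0,0,0,0,1],
  [0,0,0,0,0,0,1],
  [0,0,0,0,0,0,1],
  [0,0,0,0,0,0,1],
])

```text
time_s: 37.37
position: [0.4496, -0.0391, 0.4547]
ee_rot: [-0.0, 1.0, 0.002, -0.0]
ft_force: [-1.4, -0.5, 0.0]
finger_gap: 1.003
grip_force: 0.0
```

```bash
python3 look.py f .5,.119,.1,.12,.05 .449,-.04,.2,.24,.04 2>/dev/null;  python3 st.py
```

```text
scene 0.1 0.12 300 circ [0.5003 0.118 ] 0.0215 med [0.4963 0.1213 0.1113] max 0.11425841
top 0.1 0.12 0 circ [0 0] 0 med [nan nan nan] max 0
scene 0.2 0.24 537 circ [ 0.4475 -0.0393] 0.027 med [ 0.4405 -0.0297  0.2217] max 0.22925104
top 0.2 0.24 0 circ [0 0] 0 med [nan nan nan] max 0
37.4667 [ 0.4495 -0.0394  0.455 ] [-0.0e+00  1.0e+00  1.3e-03 -3.0e-04] [ 0.46 -0.12 -0.39  1.82 -0.04  1.43 -1.49] 0.999 0.0
```

Emit:
arm_command([
  [0,0,0.015,0,0,0,1],
  [0,0,0.025,0,0,0,1],
  [0,0,0.025,0,0,0,1],
  [0,0,0.02,0,0,0,1],
  [0,0,0.009,0,0,0,1],
])

```text
time_s: 37.88
position: [0.4484, -0.0399, 0.3585]
ee_rot: [-0.0, 1.0, 0.001, -0.002]
ft_force: [0.1, 0.0, 0.7]
finger_gap: 0.999
grip_force: 0.0
```

Emit:
arm_command([
  [0,0,0,0,0,0,1],
  [0,0,0,0,0,0,0.5],
  [0,0,0,0,0,0,0.5],
  [0,0,0,0,0,0,0.5],
  [0,0,0,0,0,0,0.5],
], squeeze=25)

```text
time_s: 38.3
position: [0.4498, -0.0404, 0.3624]
ee_rot: [0.0, 1.0, 0.0, 0.001]
ft_force: [0.4, -0.7, 0.9]
finger_gap: 0.782
grip_force: 0.0
```

Emit:
arm_command([
  [0,0,0,0,0,0,0.4],
  [0,0,0,0,0,0,0.4],
  [0,0,0,0,0,0,0.4],
  [0,0,0,0,0,0,0.4],
  [0,0,0,0,0,0,0.4],
])

```text
time_s: 38.72
position: [0.4495, -0.0406, 0.3617]
ee_rot: [0.0, 1.0, 0.0, 0.0]
ft_force: [0.5, -0.6, 2.8]
finger_gap: 0.603
grip_force: 25.0
```

Emit:
arm_command([
  [0,0,-0.006,0,0,0,0.4],
  [0,0,-0.012,0,0,0,0.4],
  [0,0,-0.016,0,0,0,0.4],
  [0,0,-0.013,0,0,0,0.4],
  [0,0,-0.006,0,0,0,0.4],
])

```text
time_s: 39.13
position: [0.4493, -0.0402, 0.415]
ee_rot: [-0.0, 1.0, 0.0, 0.0]
ft_force: [0.2, -1.1, -5.2]
finger_gap: 0.606
grip_force: 25.0
```

Emit:
arm_command([
  [0.008,-0.0075,0,0,0,0,0.4],
  [0.015,-0.014,0,0,0,0,0.4],
  [0.019,-0.018,0,0,0,0,0.4],
  [0.019,-0.018,0,0,0,0,0.4],
  [0.019,-0.018,0,0,0,0,0.4],
])

```text
time_s: 39.55
position: [0.53, 0.0366, 0.4126]
ee_rot: [-0.0, 1.0, 0.0, -0.001]
ft_force: [1.3, 0.2, -4.9]
finger_gap: 0.603
grip_force: 25.0
```

Emit:
arm_command([
  [0.019,-0.018,0,0,0,0,0.4],
  [0.019,-0.018,0,0,0,0,0.4],
  [0.019,-0.018,0,0,0,0,0.4],
  [0.019,-0.018,0,0,0,0,0.4],
  [0.013,-0.011,0,0,0,0,0.4],
])

```text
time_s: 39.97
position: [0.6194, 0.1213, 0.4118]
ee_rot: [-0.001, 1.0, 0.001, -0.001]
ft_force: [0.8, 0.6, -5.0]
finger_gap: 0.602
grip_force: 25.0
```

Emit:
arm_command([
  [0.007,-0.005,0,0,0,0,0.4],
  [0,0,0,0,0,0,0.4],
  [0,0,0,0,0,0,0.4],
  [0,0,0,0,0,0,0.4],
  [0,0,0,0,0,0,0.4],
])

```text
time_s: 40.38
position: [0.6248, 0.1221, 0.414]
ee_rot: [0.001, 1.0, -0.0, -0.0]
ft_force: [-0.2, -0.9, -4.3]
finger_gap: 0.608
grip_force: 25.0
```

Emit:
arm_command([
  [0,-0.001,0.008,0,0,0,0.4],
  [0,0,0.014,0,0,0,0.4],
  [0,0,0.012,0,0,0,0.4],
  [0,0,0.006,0,0,0,0.4],
  [0,0,0.003,0,0,0,0.4],
])

```text
time_s: 40.8
position: [0.6246, 0.1236, 0.3693]
ee_rot: [0.0, 1.0, 0.0, -0.001]
ft_force: [-0.3, -0.9, -4.7]
finger_gap: 0.605
grip_force: 25.0
```

Emit:
arm_command([
  [0,0,0.001,0,0,0,0.4],
  [0,0,0.001,0,0,0,0.4],
  [0,0,0,0,0,0,0.4],
  [0,0,0,0,0,0,0.4],
  [0,0,0,0,0,0,0.4],
])

```text
time_s: 41.22
position: [0.6254, 0.1243, 0.3698]
ee_rot: [-0.0, 1.0, 0.0, 0.0]
ft_force: [0.0, -0.4, -4.5]
finger_gap: 0.608
grip_force: 25.0
```

Emit:
arm_command([
  [0,0,0.001,0,0,0,0.4],
  [0,0,0.001,0,0,0,0.4],
  [0,0,0.0005,0,0,0,0.4],
  [0,0,0,0,0,0,0.4],
  [0,0,0,0,0,0,0.4],
])

```text
time_s: 41.63
position: [0.6254, 0.1243, 0.3678]
ee_rot: [-0.0, 1.0, 0.0, 0.001]
ft_force: [0.0, 0.2, 1.4]
finger_gap: 0.608
grip_force: 25.0
```

Touching the floor. Releasing, rising and clearing toward the middle of the worktop.

Emit:
arm_command([
  [0,0,0,0,0,0,0.8],
  [0,0,0,0,0,0,0.9],
  [0,0,0,0,0,0,1],
  [0,0,0,0,0,0,1],
  [0,0,0,0,0,0,1],
])

```text
time_s: 42.05
position: [0.6253, 0.1242, 0.3667]
ee_rot: [0.0, 1.0, 0.0, 0.0]
ft_force: [1.1, 0.0, 0.1]
finger_gap: 0.895
grip_force: 0.0
```

Emit:
arm_command([
  [0,0,-0.01,0,0,0,1],
  [0,0,-0.02,0,0,0,1],
  [0,0,-0.025,0,0,0,1],
  [0,0,-0.025,0,0,0,1],
  [0,0,-0.015,0,0,0,1],
])

```text
time_s: 42.47
position: [0.6253, 0.1245, 0.4656]
ee_rot: [-0.0, 1.0, 0.0, 0.002]
ft_force: [-0.2, -0.7, 0.3]
finger_gap: 1.001
grip_force: 0.0
```

Emit:
arm_command([
  [-0.01,0.02,0,0,0,0,1],
  [-0.015,0.04,0,0,0,0,1],
  [-0.015,0.04,0,0,0,0,1],
  [-0.015,0.04,0,0,0,0,1],
  [-0.01,0.035,0,0,0,0,1],
])

```text
time_s: 42.88
position: [0.5601, -0.05, 0.4629]
ee_rot: [0.001, 1.0, -0.0, 0.0]
ft_force: [1.2, -0.3, 1.3]
finger_gap: 1.004
grip_force: 0.0
```

Emit:
arm_command([
  [0,0,0,0,0,0,1],
  [0,0,0,0,0,0,1],
  [0,0,0,0,0,0,1],
  [0,0,0,0,0,0,1],
  [0,0,0,0,0,0,1],
])

```text
time_s: 43.3
position: [0.5618, -0.046, 0.4619]
ee_rot: [-0.0, 1.0, 0.002, 0.0]
ft_force: [-0.6, 0.1, -0.3]
finger_gap: 1.001
grip_force: 0.0
```

```bash
python3 look.py g .625,.124,.2,.24,.05 .5,.119,.1,.12,.04 .573,-.245,.152,.172,.05 .45,-.25,.165,.185,.04 2>/dev/null
python3 - <<'E'
import cv2
p=cv2.imread("pics/scene_g.png"); cv2.imwrite("pics/sg.png",cv2.resize(p,(800,600)))
E
```

```text
scene 0.2 0.24 648 circ [0.623  0.1252] 0.0276 med [0.6118 0.1327 0.2251] max 0.23462138
top 0.2 0.24 497 circ [0.6241 0.1232] 0.0271 med [0.6214 0.1288 0.2305] max 0.23470351
scene 0.1 0.12 293 circ [0.4999 0.1178] 0.0206 med [0.4968 0.121  0.1113] max 0.113852546
top 0.1 0.12 0 circ [0 0] 0 med [nan nan nan] max 0
scene 0.152 0.172 64 circ [ 0.5745 -0.2345] 0.0189 med [ 0.5725 -0.2311  0.1625] max 0.1667307
top 0.152 0.172 161 circ [ 0.5743 -0.2333] 0.0198 med [ 0.5737 -0.2331  0.1622] max 0.16599557
scene 0.165 0.185 94 circ [ 0.4484 -0.2459] 0.0142 med [ 0.4461 -0.2407  0.1749] max 0.18060611
top 0.165 0.185 189 circ [ 0.4487 -0.2475] 0.0136 med [ 0.4481 -0.2465  0.1755] max 0.1790006
```

View pics/sg.png

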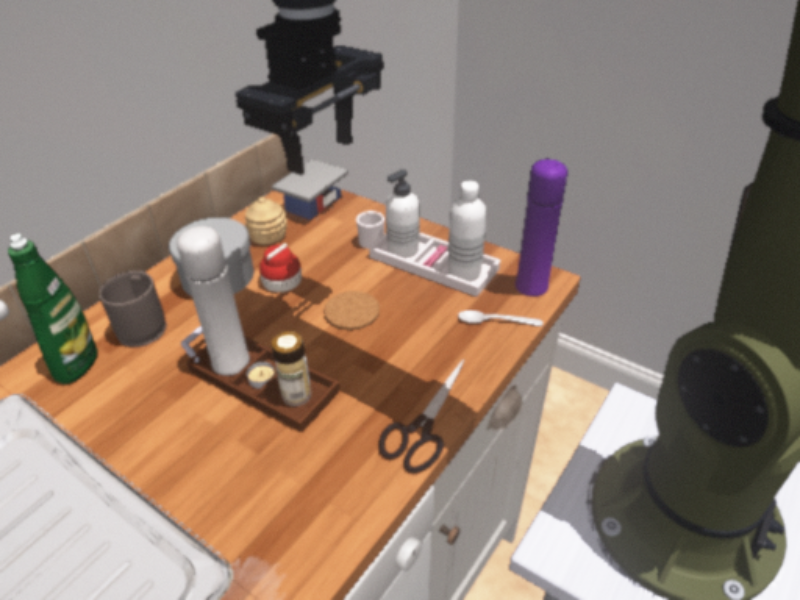

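The picture shows the pump bottle (402,215) by the cup and the screw-cap bottle (467,230) in the other caddy bay. The mill (215,300) is by the steel grip and the jar (292,370) is in the other tray bay. All four are upright and centred to within about 4 mm.

```bash
python3 -c "
from workcell import job; print(job.close_job())"
```

```text
the job is handed in; nothing more can be done
None
```

The swap is done and handed in at about 43 s (limit 144 s): all four things stand upright and released in the bays you named, and the last images put each within about 5 mm of its bay centre; the hand-in call gave no verdict.

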